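# Hold back the retaining slide of the battery-holder lane

### The job

One nest of the two-lane fixture holds a battery holder, the other a speaker magnet. Take the handle of the spring slide in the battery holder's lane, pull it back towards you until its pointer stands in the gap of that lane's brass mark clip, and keep it there so that a colleague can lift the holder out: finish while still holding the slide at the mark. Leave the other slide, both parts in the nests and everything else on the cart as they are.

Things in the scene. Friction and masses are not known exactly. Their poses are not given: they have to be found in the camera images.
- fixture: Two-lane fixture: fixed dark steel deck 300 x 290 x 12 mm; origin on the cart top (z = 0), mid-way between the lanes. x points from the handles to the nests (roughly away from the robot), y to the left lane. Lanes at y = +75 (left) and -75 mm (right), each with a shallow aluminium nest (inside 80 x 56 mm) centred at x = +45 mm and, nearer the robot, a spring slide
- slide_left (a joint): The left slide (fixture y = +75 mm): aluminium carriage with a steel tongue 16 mm wide over the front of the nest. Value in m: 0 = home, grows as it is pulled along the fixture's -x; hard stop at 0.075. A spring returns it: about 4 N at home, 13 N at 0.060; it runs home when let go
- left_handle (a point): Grasp point of the left slide's handle, on the axis of an upright dark post 16 mm (fixture x) x 24 mm (fixture y); post from z = 34 mm to its top at 105 mm, this point at z = 85 mm. It moves with the slide. Free all round at least 57 mm above z = 65 mm
- left_pointer (a point): Outer upper tip of the left slide's pointer: a steel blade 3 mm thick (fixture x) that sticks out sideways from the carriage toward the clip rail, top at z = 42 mm. It moves with the slide
- clip_left: The left lane's mark: brass clip 28 x 18 mm, 14 mm high, on the rail at fixture y = +121 mm; fixed, axes parallel to the fixture's. Two 3 mm prongs leave a 16 mm gap along x; origin at the middle of the gap, at the clip's underside, z = 30 mm. It is 38 to 60 mm from the home pointer along the fixture's -x; at the mark, the pointer stands beside this origin
- slide_right (a joint): The right slide (fixture y = -75 mm): aluminium carriage with a steel tongue 16 mm wide over the front of the nest. Value in m: 0 = home, grows as it is pulled along the fixture's -x; hard stop at 0.075. A spring returns it: about 4 N at home, 13 N at 0.060; it runs home when let go
- right_handle (a point): Grasp point of the right slide's handle, on the axis of an upright dark post 16 mm (fixture x) x 24 mm (fixture y); post from z = 34 mm to its top at 105 mm, this point at z = 85 mm. It moves with the slide. Free all round at least 57 mm above z = 65 mm
- right_pointer (a point): Outer upper tip of the right slide's pointer: a steel blade 3 mm thick (fixture x) that sticks out sideways from the carriage toward the clip rail, top at z = 42 mm. It moves with the slide
- clip_right: The right lane's mark: brass clip 28 x 18 mm, 14 mm high, on the rail at fixture y = -121 mm; fixed, axes parallel to the fixture's. Two 3 mm prongs leave a 16 mm gap along x; origin at the middle of the gap, at the clip's underside, z = 30 mm. It is 38 to 60 mm from the home pointer along the fixture's -x; at the mark, the pointer stands beside this origin
- holder_center (a point): Centre of the tan bakelite battery holder that lies in one of the two nests: open box 70 x 34 x 30 mm with two long troughs; long side along the lane
- magnet_center (a point): Centre of the silver speaker magnet, a round drum 50 mm in diameter, 30 mm high, in the other nest
- spare_a_center (a point): Centre of a spare battery holder of the same kind (70 x 34 x 30 mm) on the cart top left of the fixture; bystander
- spare_b_center (a point): The same, right of the fixture; bystander
- heat_sink: Finned copper heat sink 50 x 45 x 25 mm lying on the deck between the lanes; origin at its underside; bystander
- red_knob: Red plastic knob 34 mm in diameter, 20 mm high on the deck between the handles; origin at its underside; bystander
- screwdriver: Screwdriver 170 mm long on the cart top, front left; bystander
- tin: Round tin 60 mm in diameter and 60 mm high on the cart top, front right; origin at its underside; bystander
Things that resemble listed ones, but are neither listed nor needed, are in the scene too. Leave any turquoise look-alike of the part that bears holder_center alone.

How it is judged:
By the outcome, as a careful person would: the job done as asked, in the order asked, and still so for the second after the job is handed in, while the arm keeps its last pose, push and grip.
It also fails if it takes over 32 s, if anything falls off the work surface, if the arm or the gripper's body presses on something with over 40 N, if the wrist force passes 120 N, or if a joint passes its speed limit or range.

### The arm

A 6-joint arm with a two-finger parallel gripper is mounted at the origin on the work surface. World frame = base frame: x ahead of the robot, y to its left, z up, the work surface at z = 0. Lengths are in m, angles in rad, forces in N, time in s.
With the tool pointing down it reaches from about 0.25 to 0.775 m from the base axis. Payload 4 kg.
Tool frame: the origin (TCP) lies at the very end of the fingers, on their centre line; the grasp point (between the pads) lies 19 mm behind it; z points along the fingers, y is the direction in which the jaws open and shut (so a half turn about z gives the same grasp; the last joint's range is limited). The gripper opens to 94 mm and grips with 3 to 60 N. Pads are 16 mm wide; open, the fingers measure 119 mm over their backs; the gripper's body (75 mm by 177 mm) begins 78 mm behind the grasp point.
Start: joints at [-1.453, 0.087, 1.371, -0, 1.684, -0.103], TCP at [0.12, -0.537, 0.181] pointing down, gripper open.
Joint ranges: [-3.1, 3.1], [-0.76, 2.03], [0.27, 2.55], [-1.08, 4.22], [0.17, 2.65], [-2.57, 2.57]. Speed limits (rad/s): [2.79, 2.79, 3.14, 3.14, 3.14, 3.14].

### API

Orientations are given as [roll, pitch, yaw] about the fixed x, y, z axes, in that order (R = Rz(yaw) Ry(pitch) Rx(roll)).
In Python, from bench import robot, cams, models gives the robot as it stands.
- The arm moves only by the tool step_arm, never from a script. Its argument "series" is a list of rows, each a list of 5 numbers: the gripper command: -1 is shut, 1 is fully open, values between are in proportion, then the shift along the tool's x, y, z in mm, then the turn about the tool's z in degrees. A call has 1 to 20 rows; each row is the pose to reach, as a shift and turn from the pose commanded when the call began, along the tool's axes at that moment; what a row does not reach only later rows make up. A row lasts 1/8 s, in which the tool goes at most 62.5 mm and 10.7 degrees, less where a joint would pass 70% of its speed; a pose out of reach is approached as far as the arm can. A call with a gripper value outside its range is refused whole. The fingers move at their own pace and stop on an object; the grip force is fixed at half the most. Time passes only in rows, so rows that repeat a pose let the fingers close. It gives the time, the measured TCP pose, the force and the opening at its end, in the units of the state.
- robot.get_obs(): the state, without advancing time (a new reading comes with each control period).
- cams.snapshot(name): name is "scene" or "top" or "wrist"; returns a dict with "pixels" (480x640x3 uint8, red, green, blue), "fov_y" (degrees; the focal length in pixels is half the picture's height over the tangent of half this angle, whatever the lens; pixels are square), "cx", "cy" (the principal point, pixels), "k1" (the pictures are not rectified: a ray, as slopes to the right and down, at radius r is drawn at 1 + k1 r^2 times it, then the intrinsics apply), "R" (3x3) and "t" (3): a world point X has camera coordinates R X + t. Camera axes: x right, y down, z forward; pixel columns grow to the right and rows downward; lengths in m; the calibration is good to about 2 mm. A picture is of the moment at which its call begins. There is no depth.
- robot.close_job(): hands the job in, once; it reports no verdict.
Trained networks look in a picture, given as the dict that the camera call returned (one of the last four; its "shot" number tells which), for a name from the list of things; names that differ only in an ending like _2 or _b are one class to them, and where a whole thing is asked for, a point or a joint stands for the part that bears it (a point fixed in the world has none). Each returns a list of dicts, best first, with "p" (0 to 1); they miss things now and then, are a little off and sometimes report something else, mostly with a low value. They report only what shows in the picture. A call takes as long as a camera call. They do not tell look-alikes from the thing itself.
- models.find_in(picture, label): "position" ([x, y, z] in m, in world coordinates, good to about 4 mm: the middle of the surface that is visible of it).
- models.pinpoint(picture, label): "position" ([x, y, z] in m, in world coordinates, good to about 4 mm: a listed point, or the origin of a listed thing).
The state is a dict: "time": time; "joint_positions": joint angles; "qvel": joint speeds; "joint_torque": joint torques, N m; "tool_pos": TCP position; "ee_rot": TCP orientation; "wrist_force": force on the tool from outside, world axes, zero at the start; "wrist_torque": the same for the moment, N m; "width": finger opening in m.
Only numpy, scipy, OpenCV 4.12 (cv2) and the standard library are available. Lean on these libraries where they do the work, as an engineer would, in place of code of your own. Each camera call takes 0.05 s, during which the arm holds its last target. There are 200 camera calls.

## Working session

There is one attempt and no reset: what is moved stays moved. The work goes in short steps, Python scripts to look and compute and a tool call to move; the robot and the scene stay as the last step left them, time stands still between calls to the robot, and variables do not carry over. Pictures are saved under pics/ and viewed, about 8 in all and at most 12, crops included, and the job is handed in when it is done.

Besides the shell and the picture viewer there is one more tool, called after "Request:" as name(argument=value, ...) on one line, values as JSON. step_arm: Moves the arm, as the interface text tells. Its arguments: {"type":"object","properties":{"series":{"type":"array","items":{"type":"array","items":{"type":"number"}}}},"required":["series"]}

```bash
mkdir -p pics
cat > h.py <<'E'
import numpy as np, cv2
from bench import robot, cams, models
def save(s,n,crop=None,k=1):
    im=s["pixels"][:,:,::-1]
    if crop: a,b,c,d=crop; im=im[b:d,a:c]
    cv2.imwrite(f"pics/{n}.png",cv2.resize(np.ascontiguousarray(im),None,fx=k,fy=k,interpolation=cv2.INTER_CUBIC))
def K(s):
    f=240/np.tan(np.radians(s["fov_y"])/2); return f
def proj(s,X):
    c=np.array(s["R"])@np.array(X)+np.array(s["t"]); u=c[:2]/c[2]; u=u*(1+s["k1"]*(u@u)); return K(s)*u+[s["cx"],s["cy"]]
def onz(s,px,z):
    d=(np.array(px,float)-[s["cx"],s["cy"]])/K(s); u=d.copy()
    for _ in range(20): u=d/(1+s["k1"]*(u@u))
    R=np.array(s["R"]); r=R.T@np.array([*u,1]); C=-R.T@np.array(s["t"]); return C+r*(z-C[2])/r[2]
E
python3 - <<'E'
from h import *
for n in ["top","scene"]:
    s=cams.snapshot(n); save(s,n+"1")
    for l in ["fixture","left_handle","right_handle","left_pointer","right_pointer","clip_left","clip_right","holder_center","magnet_center","heat_sink","red_knob"]:
        for r in models.pinpoint(s,l)[:2]: print(n,l,np.round(r["position"],4),round(r["p"],2),proj(s,r["position"]).round())
o=robot.get_obs();print(o)
E
```

```text
top fixture [ 0.6346  0.0528 -0.0028] 0.83 [312. 200.]
top fixture [ 0.2879  0.3747 -0.0021] 0.49 [166. 357.]
top left_handle [0.5251 0.1319 0.0839] 0.96 [273. 244.]
top right_handle [ 0.5229 -0.017   0.0842] 0.84 [345. 245.]
top left_pointer [0.5818 0.1676 0.0414] 0.88 [258. 221.]
top right_pointer [ 0.5713 -0.0558  0.0432] 0.76 [362. 225.]
top right_pointer [0.5237 0.1296 0.0845] 0.59 [274. 245.]
top clip_left [0.5399 0.1834 0.0351] 0.54 [251. 240.]
top clip_right [0.5814 0.1687 0.0437] 0.7 [257. 221.]
top clip_right [ 0.516  -0.0593  0.029 ] 0.51 [364. 251.]
top holder_center [ 0.6707 -0.0222  0.0267] 0.95 [346. 181.]
top holder_center [ 0.8122 -0.0188  0.0157] 0.69 [344. 120.]
top magnet_center [0.6771 0.129  0.0301] 0.75 [277. 178.]
top magnet_center [0.6226 0.2544 0.013 ] 0.31 [221. 205.]
top heat_sink [0.6407 0.0607 0.0132] 0.66 [308. 196.]
top heat_sink [ 0.6712 -0.0234  0.0273] 0.54 [346. 181.]
top red_knob [0.5715 0.0444 0.0173] 0.56 [316. 227.]
scene fixture [0.6317 0.0498 0.0023] 0.79 [298. 298.]
scene left_handle [0.5228 0.1312 0.0838] 0.77 [358. 256.]
scene right_handle
[... 726 characters left out ...]
191  0.0019] 0.61 [252. 201.]
{'time': 1.2, 'joint_positions': array([-1.45310413e+00,  8.71928359e-02,  1.37069764e+00,  5.27170582e-06,
        1.68359897e+00, -1.03097160e-01]), 'qvel': array([-0.0003778 ,  0.00082724,  0.00122103,  0.00104767,  0.00181688,
        0.00052278]), 'joint_torque': array([-6.29612441e-04, -3.40051997e+01, -3.02596736e+01,  7.18257856e-02,
        2.37309316e-02, -3.18698744e-05]), 'tool_pos': array([ 0.12045148, -0.53667094,  0.181311  ]), 'ee_rot': array([3.14148945e+00, 5.41206533e-06, 2.20789949e-01]), 'wrist_force': array([ 0.38461204,  0.03596152, -0.00318953]), 'wrist_torque': array([ 0.0303759 , -0.01996797, -0.04810082]), 'width': 0.09431967973050617}
```

Run:
```python
from h import *
s=cams.snapshot("top"); save(s,"top2",(200,90,420,300),3.6 if 0 else 2.8)
```

```text
(no output)
```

View pics/top2.png

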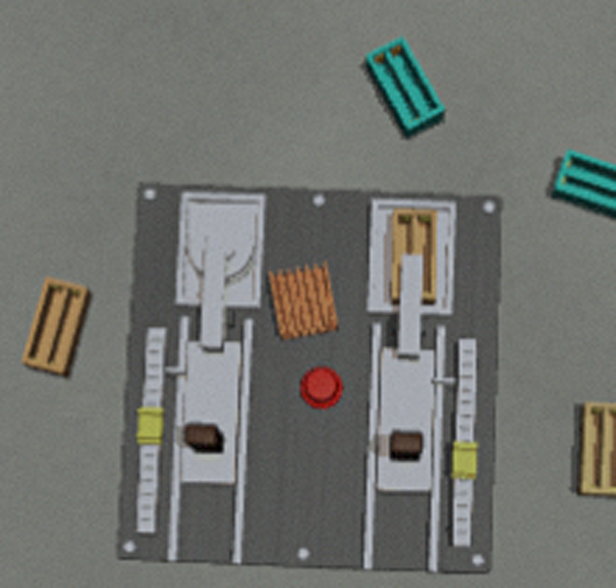

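View pics/scene1.png

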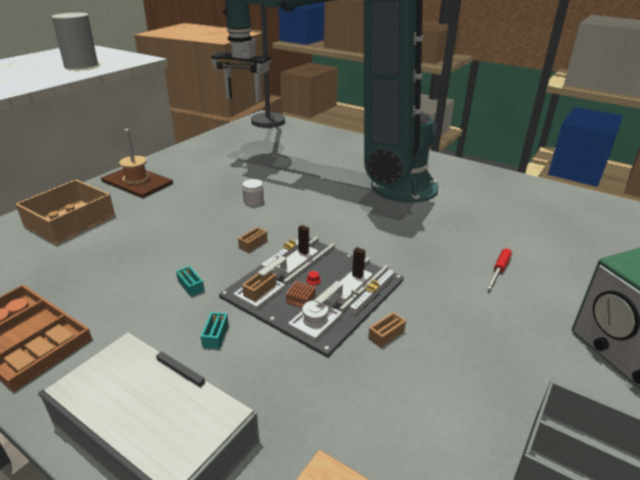

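The top view shows the tan holder in the right nest at crop (413,255), with the magnet in the left nest. The right handle post is at about (405,445), the right pointer tip at (452,381) and the right clip at (464,460). The turquoise boxes lie off the fixture. The right slide is the one to pull, so I'll work out the fixture frame next.

Run:
```python
from h import *
s=cams.snapshot("top")
f=lambda p:(np.array(p)/2.8+[200,90])
S={k:onz(s,f(v),.012)[:2] for k,v in dict(TL=(149,194),TM=(319,200),TR=(489,207),BL=(128,547),BM=(303,553),BR=(478,560)).items()}
a=[S['TL']-S['BL'],S['TM']-S['BM'],S['TR']-S['BR'],]; print([round(np.degrees(np.arctan2(v[1],v[0])),2) for v in a])
b=[S['TL']-S['TR'],S['BL']-S['BR']]; print([round(np.degrees(np.arctan2(-v[0],v[1])),2) for v in b])
th=np.mean([np.arctan2(v[1],v[0]) for v in a]+[np.arctan2(-v[0],v[1]) for v in b]); c=np.mean(list(S.values()),0); print("yaw",np.degrees(th),"c",c)
R=np.array([[np.cos(th),-np.sin(th)],[np.sin(th),np.cos(th)]])
for n,p,z in [("ptr tip",(453,381),.042),("clip",(464,460),.044),("handle top",(406,437),.105)]:
    X=onz(s,f(p),z); print(n,X.round(4),(R.T@(X[:2]-c)).round(4))
for l in ["right_handle","right_pointer","clip_right"]:
    for r in models.pinpoint(s,l)[:2]: print(l,np.round(r["position"],4),(R.T@(np.array(r["position"])[:2]-c)).round(4),round(r["p"],2))
o=robot.get_obs(); P=c+R@np.array([0,-.075])
y=o["ee_rot"][2]; 
hx=0.5215; hy=c[1]+ (R@np.array([-.112,-.075]))[1]
d=np.array([hx,hy,.20])-o["tool_pos"]
T=cv2.Rodrigues(np.array([0,0,y]))[0]@np.diag([1,-1,-1])
print("handle",hx,hy,"shift tool mm",(T.T@d*1e3).round(1),"turn",-np.degrees(np.pi/2+th-y))
```

```text
[np.float64(-2.73), np.float64(-2.66), np.float64(-2.59)]
[np.float64(-2.65), np.float64(-2.4)]
yaw -2.606230647853755 c [0.57863722 0.05482515]
ptr tip [ 0.5684 -0.0548  0.042 ] [-0.0052 -0.11  ]
clip [ 0.5076 -0.0623  0.044 ] [-0.0657 -0.1203]
handle top [ 0.5186 -0.017   0.105 ] [-0.0567 -0.0745]
right_handle [ 0.5211 -0.0149  0.0847] [-0.0543 -0.0723] 0.9
right_pointer [ 0.5712 -0.0596  0.0404] [-0.0022 -0.1146] 0.58
clip_right [ 0.5094 -0.0631  0.0299] [-0.0638 -0.121 ] 0.45
handle 0.5215 -0.015004455661626198 shift tool mm [ 505.5 -421.2  -18.7] turn -74.7437858543334
```

Request:
step_arm(series=[[0.3,504,-420,-19,-74.7],[0.3,504,-420,-19,-74.7],[0.3,504,-420,-19,-74.7],[0.3,504,-420,-19,-74.7],[0.3,504,-420,-19,-74.7],[0.3,504,-420,-19,-74.7],[0.3,504,-420,-19,-74.7],[0.3,504,-420,-19,-74.7],[0.3,504,-420,-19,-74.7],[0.3,504,-420,-19,-74.7],[0.3,504,-420,-19,-74.7],[0.3,504,-420,-19,-74.7],[0.3,504,-420,-19,-74.7],[0.3,504,-420,-19,-74.7],[0.3,504,-420,-19,-74.7],[0.3,504,-420,-19,-74.7]])

```text
time: 3.45
tool_pos: [0.52, -0.0171, 0.2004]
ee_rot: [3.141, 0.0, 1.523]
wrist_force: [0.7, 0.1, 0.6]
width: 0.0605
```

Run:
```python
from h import *
s=cams.snapshot("wrist"); save(s,"w1")
o=robot.get_obs(); print(o["time"],o["tool_pos"],o["ee_rot"],o["width"])
for l in ["right_handle","right_pointer","clip_right","holder_center"]:
    for r in models.pinpoint(s,l)[:2]: print(l,np.round(r["position"],4),round(r["p"],2),proj(s,r["position"]).round())
```

```text
3.5 [ 0.52005492 -0.01697738  0.20041237] [3.14132907e+00 1.24873952e-04 1.52364328e+00] 0.06122654039687065
right_handle [ 0.5184 -0.0198  0.0859] 0.97 [315. 228.]
right_pointer [ 0.5728 -0.0594  0.0435] 0.88 [373. 255.]
clip_right [ 0.5107 -0.0632  0.029 ] 0.84 [309. 257.]
clip_right [0.5278 0.1347 0.0819] 0.28 [317.  30.]
holder_center [ 0.6658 -0.0246  0.031 ] 0.95 [465. 213.]
holder_center [ 0.7308 -0.1744  0.0133] 0.89 [507. 336.]
```

View pics/w1.png

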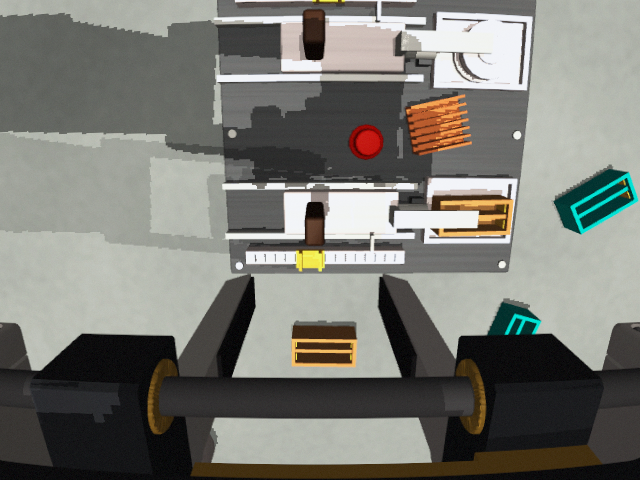

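The wrist view confirms the handle under the tool at (315,228). The clip is at (310,259), the pointer blade at (373,243) and the holder, in this lane, at (470,215). I'll descend and grip with the jaws along the lane.

Request:
step_arm(series=[[0.3,0,0,45,0],[0.3,0,0,90,0],[0.3,0,0,120,0],[0.3,0,0,134,0],[0.3,0,0,134,0],[-1,0,0,134,0],[-1,0,0,134,0],[-1,0,0,134,0],[-1,0,0,134,0],[-1,0,0,134,0],[-1,0,0,134,0],[-1,0,0,134,0]])

```text
time: 5.2
tool_pos: [0.5185, -0.0165, 0.0664]
ee_rot: [-3.138, 0.0, 1.525]
wrist_force: [-5.4, 0.1, 3.7]
width: 0.0158
```

Run:
```python
from h import *
s=cams.snapshot("wrist"); t=cams.snapshot("top")
save(s,"w2",(160,160,480,400),2.4)
o=robot.get_obs(); print(o["time"],o["tool_pos"],o["ee_rot"],o["width"],o["wrist_force"])
for n,q in [("w",s),("t",t)]:
  for l in ["right_handle","right_pointer","clip_right"]:
    for r in models.pinpoint(q,l)[:2]: print(n,l,np.round(r["position"],4),round(r["p"],2),proj(q,r["position"]).round())
```

```text
5.3 [ 0.51843757 -0.01643696  0.06637402] [-3.13771853e+00  2.25777487e-04  1.52463169e+00] 0.01587919703899197 [-4.6461414   0.71368417  4.24597246]
w right_handle [ 0.5191 -0.0188  0.0855] 0.77 [318. 291.]
w right_pointer [ 0.5161 -0.0177  0.0838] 0.74 [312. 288.]
w right_pointer [ 0.5731 -0.0575  0.0436] 0.59 [405. 317.]
w clip_right [ 0.5122 -0.0647  0.0304] 0.84 [311. 322.]
t clip_right [ 0.5104 -0.0616  0.0307] 0.43 [365. 254.]
```

View pics/w2.png

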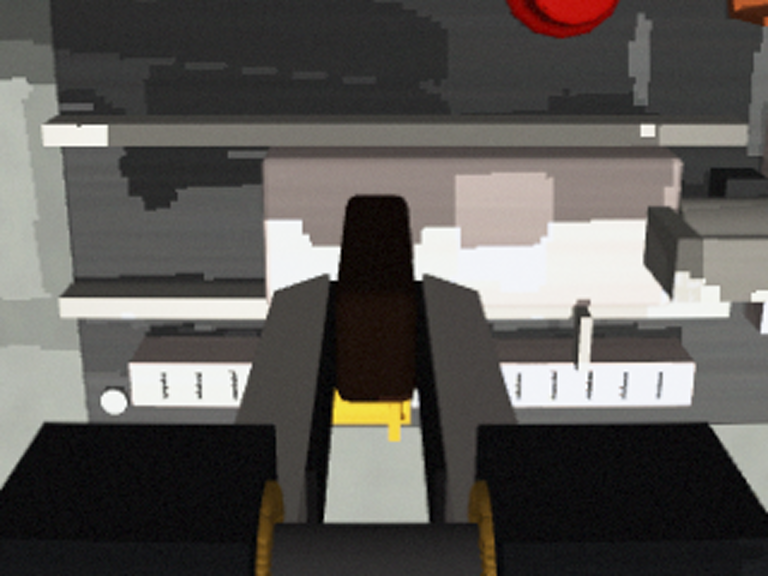

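Request:
step_arm(series=[[-1,0,-4,0,0],[-1,0,-10,0,0],[-1,0,-17,0,0],[-1,0,-24,0,0],[-1,0,-31,0,0],[-1,0,-38,0,0],[-1,0,-44,0,0],[-1,0,-50,0,0],[-1,0,-54,0,0],[-1,0,-57,0,0],[-1,0,-58,0,0],[-1,0,-58,0,0],[-1,0,-58,0,0]])

```text
time: 7.22
tool_pos: [0.4666, -0.0141, 0.0664]
ee_rot: [3.132, 0.0, 1.524]
wrist_force: [11.3, -0.9, -7.4]
width: 0.0158
```

Run:
```python
from h import *
s=cams.snapshot("wrist"); t=cams.snapshot("top"); c=cams.snapshot("scene")
a=lambda im,x,k: cv2.resize(im[x[1]:x[3],x[0]:x[2],::-1],(400,300),interpolation=cv2.INTER_CUBIC)
p=[a(s["pixels"],(240,230,400,350),0),a(t["pixels"],(325,210,405,270),0),a(c["pixels"],(255,215,335,275),0),a(s["pixels"],(0,0,640,480),0)]
cv2.imwrite("pics/m3.png",np.vstack([np.hstack(p[:2]),np.hstack(p[2:])]))
o=robot.get_obs(); print(o["time"],o["tool_pos"],o["ee_rot"],o["width"],o["wrist_force"])
for n,q in [("w",s),("t",t),("s",c)]:
  for l in ["right_pointer","clip_right","left_pointer"]:
    for r in models.pinpoint(q,l)[:2]: print(n,l,np.round(r["position"],4),round(r["p"],2),proj(q,r["position"]).round())
```

```text
7.375 [ 0.46657056 -0.01407065  0.06639013] [3.13172686e+00 6.39049741e-05 1.52447775e+00] 0.015789093578939758 [11.15386262 -0.86126658 -7.08457142]
w right_pointer [ 0.5185 -0.0573  0.0477] 0.64 [401. 323.]
w clip_right [ 0.5133 -0.0656  0.0303] 0.87 [388. 322.]
w left_pointer [ 0.4659 -0.0192  0.0879] 0.36 [316. 298.]
t left_pointer [0.5794 0.1681 0.041 ] 0.69 [258. 222.]
t left_pointer [ 0.2904  0.3749 -0.0014] 0.3 [166. 355.]
s clip_right [ 0.511  -0.0646  0.0302] 0.58 [289. 245.]
s left_pointer [0.5842 0.1621 0.0442] 0.76 [355. 290.]
```

View pics/m3.png

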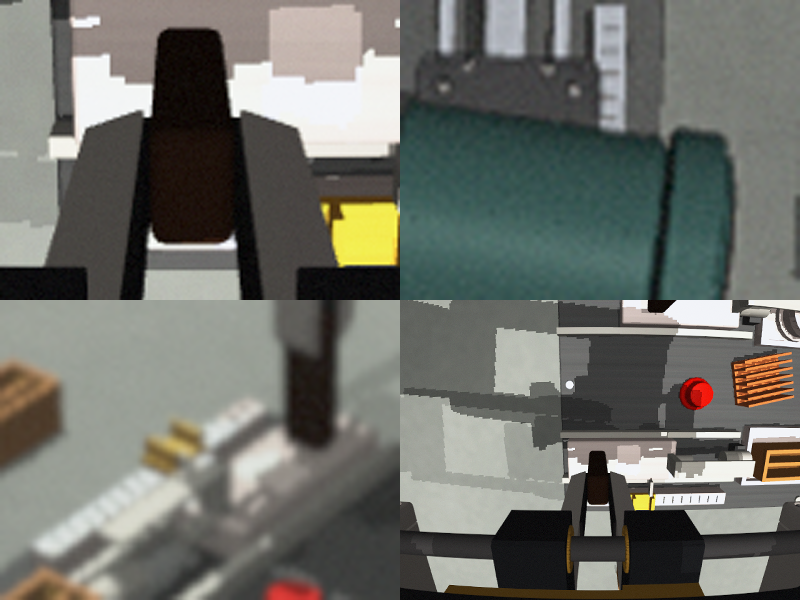

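Request:
step_arm(series=[[-1,0,-3,0,0],[-1,0,-6,0,0],[-1,0,-8,0,0],[-1,0,-8,0,0],[-1,0,-8,0,0],[-1,0,-8,0,0]])

```text
time: 8.57
tool_pos: [0.4589, -0.0138, 0.0664]
ee_rot: [3.131, 0.0, 1.524]
wrist_force: [12.5, -0.7, -8.1]
width: 0.0156
```

Run:
```python
from h import *
s=cams.snapshot("wrist"); c=cams.snapshot("scene")
a=lambda im,x: cv2.resize(im[x[1]:x[3],x[0]:x[2],::-1],(400,400),interpolation=cv2.INTER_CUBIC)
cv2.imwrite("pics/m4.png",np.hstack([a(s["pixels"],(360,270,440,350)),a(c["pixels"],(265,220,315,270))]))
o=robot.get_obs(); print(o["time"],o["tool_pos"],o["ee_rot"],o["width"],o["wrist_force"])
for n,q in [("w",s),("s",c)]:
  for l in ["right_pointer","clip_right"]:
    for r in models.pinpoint(q,l)[:2]: print(n,l,np.round(r["position"],4),round(r["p"],2),proj(q,r["position"]).round())
```

```text
8.675 [ 0.4589006  -0.01375021  0.0663686 ] [3.13097510e+00 9.26279593e-05 1.52445161e+00] 0.015672695226005576 [ 1.25582535e+01  3.92269131e-03 -7.57242344e+00]
w right_pointer [ 0.5113 -0.0559  0.0446] 0.6 [401. 319.]
w clip_right [ 0.5121 -0.0675  0.0298] 0.59 [397. 324.]
s right_pointer [ 0.5128 -0.0546  0.0419] 0.8 [291. 243.]
s right_pointer [0.5698 0.0452 0.0096] 0.45 [312. 280.]
s clip_right [ 0.512  -0.0655  0.0284] 0.52 [288. 246.]
s clip_right [0.5249 0.1318 0.0859] 0.36 [358. 256.]
```

View pics/m4.png

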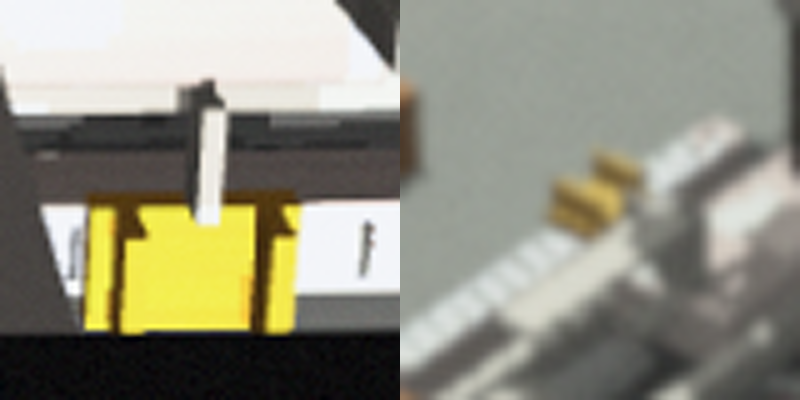

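The crop shows the pointer tip at about (208,225), inside the gap between prongs at roughly x 85–112 and 270–298. It sits slightly to the nest side. I'll quantify that with the projection.

Run:
```python
from h import *
s=cams.snapshot("wrist")
th=np.radians(-2.6); ex=np.array([np.cos(th),np.sin(th)])
f=lambda p:np.array(p)/5+[360,270]
fx=lambda p,z:(onz(s,f(p),z)[:2]@ex*1e3).round(2)
print("ptr top edges/centre",fx((197,224),.042),fx((220,224),.042),fx((208,224),.042), "at root",fx((205,112),.042),fx((228,112),.042))
for n,p in dict(Lout=(86,270),Lin=(114,270),Rin=(270,270),Rout=(297,270)).items(): print(n,fx(p,.044),fx(p,.030))
print(onz(s,f((208,224)),.042))
# overlay of predicted clip for gap centre hypotheses
im=cv2.resize(s["pixels"][270:350,360:440,::-1],(640,640),interpolation=cv2.INTER_CUBIC)
c0=onz(s,f((297,270)),.044)[:2]; ey=np.array([-ex[1],ex[0]]); fix=np.array([.5786,.0548])
g=c0@ex-.014   # Rout at 14 mm? (16 gap + 2*3 =22 -> or clip 28 long)
print("gap centre if Rout half 11:",(c0@ex-.011)*1e3,"half 14:",g*1e3)
yc=fix@ey-.121
for half,col in [(.008,(255,0,0)),(.011,(0,0,255))]:
  for x in [g-half,g+half]:
    q=[proj(s,[*(ex*x+ey*(yc+d)),.044]) for d in (-.009,.009)]
    q=[tuple(int(v) for v in (u-[360,270])*8) for u in q]; cv2.line(im,q[0],q[1],col,1)
for x in [g-.014,g+.014]:
  q=[proj(s,[*(ex*x+ey*(yc+d)),.044]) for d in (-.009,.009)]; q=[tuple(int(v) for v in (u-[360,270])*8) for u in q]; cv2.line(im,q[0],q[1],(0,160,0),1)
cv2.imwrite("pics/m5.png",im[:540])
```

```text
ptr top edges/centre 512.69 515.69 514.12 at root 512.77 515.71
Lout 498.24 500.78
Lin 501.86 504.62
Rin 522.13 526.14
Rout 525.66 529.89
[ 0.51219669 -0.05411126  0.042     ]
gap centre if Rout half 11: 514.6607538287521 half 14: 511.6607538287521
```

View pics/m5.png

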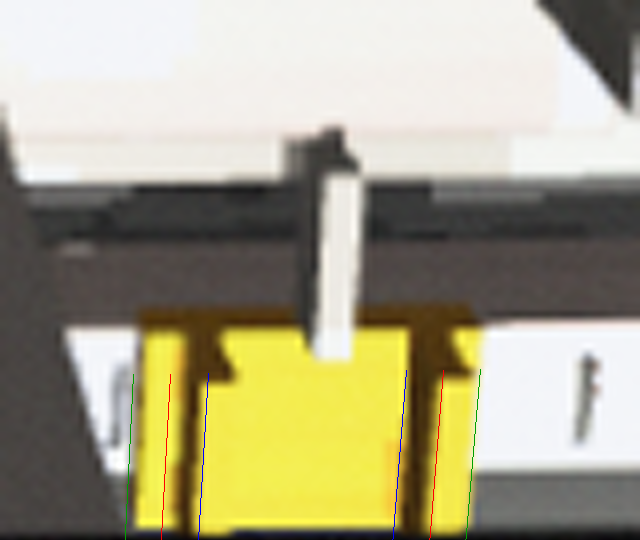

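The overlay settles it. The dark strips are the lit-away faces of the prongs, which stand at ±8–11 mm on a 28 mm base. That puts the gap centre at about 514.3 mm and the pointer at 514.1 mm along the lane. Tool travel since home is 59.5 mm, within the stated 38–60 mm. The pointer is centred, so I'll hold and hand in.

Run:
```python
from h import *
t=cams.snapshot("scene")
for l in ["left_pointer","holder_center","magnet_center","red_knob","heat_sink"]: print(l,[np.round(r["position"],3) for r in models.pinpoint(t,l)[:2]])
o=robot.get_obs(); print(o["time"],o["tool_pos"],o["width"],o["wrist_force"]); print(robot.close_job())
```

```text
left_pointer [array([0.58 , 0.167, 0.044])]
holder_center [array([ 0.672, -0.028,  0.033]), array([ 0.734, -0.172,  0.012])]
magnet_center [array([0.682, 0.122, 0.032])]
red_knob [array([0.572, 0.046, 0.011])]
heat_sink [array([0.636, 0.06 , 0.012])]
9.225 [ 0.45893716 -0.0137693   0.06637948] 0.015585781183786335 [13.31983026 -0.70360496 -7.36916232]
the job is handed in; nothing more can be done
None
```

The battery holder was in the right lane. I gripped the right slide's handle, pulled it back about 59.5 mm to the mark, and handed the job in at 9.2 s with the gripper still holding it.

- **Pointer:** In the last wrist picture it stood inside the clip's gap, about 0.2 mm from the centre by my measurement. The trained networks put it about 1 mm from the clip origin.
- **Disagreement:** Reading the clip's outer edges as the prong tops would have put the gap centre about 2 mm further on. I rejected that because it implies a gap of about 20–22 mm instead of 16, and a travel beyond the 60 mm limit. The pointer is inside the gap either way.
- **Hold:** The tool position did not move between the last two readings. The opening was 15.6 mm on the 16 mm post, and the spring pulled at about 13 N.
- **Other parts:** The left pointer, holder, magnet, knob and heat sink were where they started, within the networks' accuracy. I did not check the spare holders, screwdriver or tin again.

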